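Fetch a spacer block from under the riser with a reacher

TASK

The dark red wooden block is stuck under the sprung shoe deep in the low gap of the clear-topped bench riser. Slide the reacher in, squeeze its trigger so that both jaws grip the block hard enough to hold it, but with under 20 N so as not to dent it, and draw it out in the jaws onto the taped square. Let go there, leaving the block flat inside the square and the reacher standing on its base on the bench; do not touch the block with your fingers, shove the riser hard or disturb the things around.

Things in the scene. Friction and masses are not known exactly. Their poses are not given: they have to be found in the camera images.
- reacher: Black and aluminium reacher standing on its flat base, 0.25 kg, made to slide on the bench. Origin: on the bench under the middle of its grip; x points ahead to the jaws, z up. Base plate 94x60 mm, 12 mm high, carrying the two upright plates of the grip; ahead of it a 16 mm wide shaft and, centred at x=125 mm, a head 60 mm wide and 31 mm high; the jaws end at x=190 mm.
- fixed_grip (a point): Middle of the outer face of the grip's fixed black plate, at y=-31 mm in the reacher's frame, 42 mm above the bench. Plate 84 mm long (x), top 66 mm above the bench. The plates are gripped together from above, fingers closing along the reacher's y, anywhere along their length.
- trigger_grip (a point): Middle of the outer face of the orange trigger plate, 80 mm long, at y=+30 mm (61 mm over both plates when open); it moves straight towards the black plate (-y) when squeezed. As the black plate does not move in the reacher, squeezing by d in a self-centring gripper shifts the reacher by d/2 towards its +y.
- reacher_trigger (a joint): Trigger travel, 0 (open) to 0.014 m. A return spring opens it: 8 N at 0, rising 400 N/m. A metre would turn each jaw inward by 26 rad: at 0.010 m the pads are parallel and 32 mm apart (the block's width). Then each jaw presses the block with about 0.4 times (squeeze on the plates less 12 N): 45 N on the plates gives about 13 N.
- jaw_l: Left (+y) jaw of the reacher, origin on its pivot (x=125, y=+24 mm in the reacher's frame), 7 mm above the bench. Fully open it splays 0.26 rad outward, its outside 48 mm from the centre line; rubber pad 34 mm long, 22 mm high, from 32 to 66 mm ahead of the pivot. It swings inward by 26 rad per metre of trigger travel.
- jaw_r: Right (-y) jaw, the mirror of jaw_l.
- jaw_mid (a point): Point midway between the jaw pads, 174 mm ahead of the reacher's origin and 16 mm up.
- block: Dark red hardwood block, 32 (x) x 80 (y, its long axis) x 30 mm high, about 0.05 kg; origin at the centre of its underside. It lies in the gap with its long axis about along the gap, near end about 55 mm inside the front edge. The shoe holds it so that drawing it takes roughly 6 to 14 N; each jaw must press it with about 9 N or more, else the jaws slip off.
- riser: Fixed bench riser, clear plastic top on wooden walls: top 170 (x, depth) x 240 mm (y), top 66 mm above the bench, over a gap 52 mm high and 196 mm wide between its side walls. Origin: on the bench under its middle; the open front edge is at x=-85 mm and faces its -x; closed at the back (inner face x=+68 mm).
- keeper: Sprung steel shoe under the riser top, 44 (x) x 22 mm (y), centred 25 mm behind the riser's middle; origin at the centre of its underside. It presses the block down with about 6.6 N and drops 4 mm when the block is gone.
- square: Square outlined with paper-white tape on the bench, 150 mm outside, 130 mm inside, flat (0.6 mm); origin at its centre.
- masking_tape: Bystander: roll of masking tape lying flat, 94x94x30 mm; origin at the centre of its underside
- pliers: Bystander: pliers with red handles, 48x157x12 mm; origin at the centre of its underside
- tape_measure: Bystander: yellow tape measure, 34x77x56 mm; origin at the centre of its underside
- folding_rule: Bystander: yellow folding rule, 18x200x17 mm; origin at the centre of its underside
- chuck_key: Bystander: steel chuck key, 50x75x15 mm; origin at the centre of its underside
- mug_1: Bystander: stoneware mug, 81x116x94 mm; origin at the centre of its underside
Things that resemble listed ones, but are neither listed nor needed, are in the scene too. Of the things that look like the reacher, the larger one is meant.

How it is judged:
On the way, in this order (a step that is already met when the one before it is completed fails the run):
1. both jaws grip the block while it is still deep in the gap (contact force between each of jaw_l, jaw_r and block above 3 N and x of block in the frame of riser above -0.03 m), for 0.2 s.
2. the block has been drawn clear of the riser's front edge between the jaws (x of block in the frame of riser below -0.13 m and contact force between each of jaw_l, jaw_r and block above 1 N), for 0.1 s.
At the end, for the whole second after the job is handed in: The block lies flat on the bench, at rest, its centre within 55 mm of the centre of the taped square, no longer touched by the jaws; the reacher stands upright on its base on the bench, at rest, its trigger back out (under 4 mm) (horizontal distance between block and square below 0.055 m and angle between each of block, reacher's own z axis and vertical below 0.1 rad and height (world z) of each of block, reacher below 0.006 m and linear speed of each of block, reacher below 0.02 m/s and contact force between each of jaw_l, jaw_r and block below 0.3 N and value of joint reacher_trigger below 0.004 m).
It fails at once if a jaw presses the block with more than 20 N (contact force between any of jaw_l, jaw_r and block above 20 N).
It fails at once if the fingers touch the block (contact force between the fingers and block above 0.5 N).
It fails at once if the reacher or the arm shoves the riser with more than 20 N (contact force between any of reacher, the arm, the fingers and riser above 20 N).
It fails at once if a bystander is moved by more than 30 mm (distance of any of masking_tape, pliers, tape_measure, folding_rule, chuck_key, mug_1 from where it was at the start of the episode above 0.03 m).
It also fails if it takes over 45 s, if anything falls off the work surface, if the arm or the gripper's body presses on something with over 40 N, if the wrist force passes 120 N, or if a joint passes its speed limit or range.

ROBOT

A 6-joint arm with a two-finger parallel gripper is mounted at the origin on a cart in front of the work surface, level with it; the furniture and walls round the work are solid. World frame = base frame: x ahead of the robot, y to its left, z up, the work surface at z = 0. Lengths are in m, angles in rad, forces in N, time in s.
With the tool pointing down it reaches from about 0.225 to 0.875 m from the base axis. Payload 3.4 kg.
Tool frame: the origin (TCP) lies at the very end of the fingers, on their centre line; the grasp point (between the pads) lies 19 mm behind it; z points along the fingers, x is the direction in which the jaws open and shut, and the axes are right-handed (so a half turn about z gives the same grasp; the last joint's range is limited). The gripper opens to 85 mm and grips with 20 to 120 N. Pads are 22 mm wide; open, the fingers measure 114 mm over their backs; the gripper's body (76 mm by 85 mm) begins 54 mm behind the grasp point. The pads swing forward as they close: fully open they stand 13 mm farther back than shut.
Start: joints at [-1.322, 0.276, 1.505, -0, 1.361, -0.121], TCP at [0.208, -0.536, 0.231] pointing down, gripper open.
Joint ranges: [-2.89, 2.89], [-0.75, 2.08], [0.22, 2.7], [-1.18, 4.32], [0.11, 2.71], [-2.7, 2.7]. Speed limits (rad/s): [2.57, 2.57, 3.14, 3.14, 3.14, 3.14].

INTERFACE

Orientations are given as a unit quaternion [w, x, y, z].
In Python, from rig import manip gives the robot as it stands.
- The arm moves only by the tool carry_out, never from a script. Its argument "series" is a list of rows, each a list of 2 entries, a list of its own where there are three numbers: the shift along the tool's x, y, z in mm, then the turn about the tool's z in degrees. A call has 1 to 10 rows; each row shifts and turns the pose as measured when the row begins, along the tool's axes as they then stand; what a row does not reach is not made up. A row lasts 1/12 s, in which the tool goes at most 41.7 mm and 7.16 degrees, less where a joint would pass 70% of its speed; a pose out of reach is approached as far as the arm can. A call is refused whole if a number of a shift passes 41.7 or a number of a turn 7.16, either way. A call with a gripper value outside its range is refused whole. "fingers" is the finger opening in mm, from 0 to 85.4, set as the call begins (left out, the last holds). The fingers move at their own pace and stop on an object; "squeeze" is the grip in N (left out, the last holds). Time passes only in rows, so rows that do not move let the fingers close. It gives the time, the measured TCP pose, the force and the opening at its end, in the units of the state.
- manip.get_state(): the state, without advancing time (a new reading comes with each control period).
- manip.get_image(name): name is "scene" or "top" or "wrist"; returns a dict with "frame" (480x640x3 uint8, blue, green, red), "K" (3x3 intrinsics, pixels), "rvec" (rotation vector, rad) and "tvec" (3), from world to camera coordinates, as OpenCV has them; the wrist camera has in their place "mount" (4x4, takes a point from camera to tool coordinates, whose origin is the TCP and whose axes are the tool frame's). Camera axes: x right, y down, z forward; pixel columns grow to the right and rows downward; lengths in m; the calibration is good to about 2 mm. The wrist camera is an equidistant fisheye: a pixel r from the principal point sees the ray r / f radians off the axis. A picture is of the moment at which its call begins: read the wrist's pose just before it. There is no depth.
- manip.sign_off(): hands the job in, once; it reports no verdict.
The state is a dict: "clock": time; "qpos": joint angles; "qd": joint speeds; "effort": joint torques, N m; "position": TCP position; "ee_rot": TCP orientation; "contact_force": force on the tool from outside, world axes, zero at the start; "moment": the same for the moment, N m; "width": finger opening in m.
Only numpy, scipy, OpenCV 4.12 (cv2) and the standard library are available. Lean on these libraries where they do the work, as an engineer would, in place of code of your own. Each camera call takes 0.05 s, during which the arm holds its last target. There are 200 camera calls.

## Working session

There is one attempt and no reset: what is moved stays moved. The work goes in short steps, Python scripts to look and compute and a tool call to move; the robot and the scene stay as the last step left them, time stands still between calls to the robot, and variables do not carry over. Pictures are saved under pics/ and viewed, about 8 in all and at most 12, crops included, and the job is handed in when it is done.

Besides the shell and the picture viewer there is one more tool, called after ">>>" in YAML: its name, and indented under it one key for each argument. carry_out: Moves the arm, as the interface text tells. Its arguments: {"type":"object","properties":{"series":{"type":"array","items":{"type":"array"}},"fingers":{"type":"number"},"squeeze":{"type":"number"}},"required":["series"]}

```bash
mkdir -p pics; cat > h.py <<'E'
import numpy as np, cv2
from rig import manip
from scipy.spatial.transform import Rotation as R
def ray(im,uv):
    Rm,_=cv2.Rodrigues(np.array(im["rvec"],float)); t=np.array(im["tvec"],float).ravel()
    d=np.linalg.inv(np.array(im["K"]))@np.array([uv[0],uv[1],1.]); return -Rm.T@t, Rm.T@d
def onz(im,uv,z):
    c,d=ray(im,uv); return c+d*(z-c[2])/d[2]
def proj(im,P):
    return cv2.projectPoints(np.array(P,float).reshape(-1,3),np.array(im["rvec"],float),np.array(im["tvec"],float),np.array(im["K"],float),None)[0].reshape(-1,2)
E
python3 - <<'E'
from h import *
import pickle
for n in("scene","top"):
    im=manip.get_image(n); pickle.dump(im,open(f"{n}0.pkl","wb")); cv2.imwrite(f"pics/{n}0.png",im["frame"])
    c,d=ray(im,(320,240)); print(n,c,d)
print(manip.get_state())
E
```

```text
scene [0.0033228  0.83204691 0.73510599] [ 0.44199226 -0.70800724 -0.55099242]
top [-0.03046161  0.16152985  1.67073461] [ 0.3536509  -0.09375472 -0.9307173 ]
{'clock': 0.1, 'qpos': array([-1.32198322e+00,  2.76531163e-01,  1.50602282e+00, -2.16841508e-05,
        1.36068992e+00, -1.20992392e-01]), 'qd': array([ 0.00065966, -0.00116195, -0.00238397,  0.00054124, -0.00139785,
        0.00154615]), 'effort': array([-5.20922868e-05, -4.17703307e+01, -2.46404260e+01, -2.87989942e-04,
        5.87597169e-03,  1.04438186e-05]), 'position': array([ 0.20769835, -0.53566724,  0.23052005]), 'ee_rot': array([-5.37365370e-04,  8.25056782e-01, -5.65049223e-01, -6.26899255e-04]), 'contact_force': array([-0.46753457,  0.44071453,  0.10832042]), 'moment': array([ 0.04551794,  0.00303877, -0.02308716]), 'width': 0.08557639189259718}
```

View pics/top0.png

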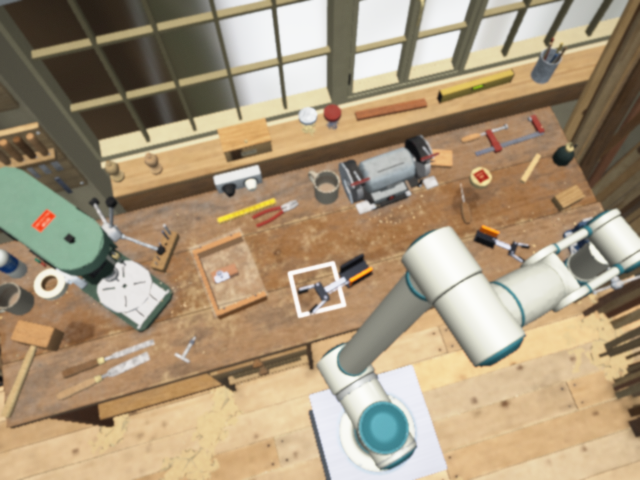

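View pics/scene0.png

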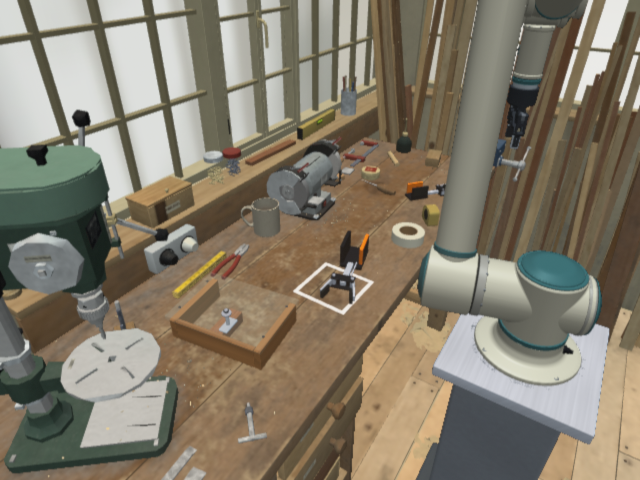

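The top view shows the reacher at about (340,283), on the taped square (317,289). The riser is at about (232,275), to the left of the square, with its keeper at (226,275). The smaller look-alike is at (500,240). Next I'll crop in closer.

```bash
python3 - <<'E'
import pickle,cv2,numpy as np
from h import *
t=pickle.load(open("top0.pkl","rb"));s=pickle.load(open("scene0.pkl","rb"))
a=cv2.resize(t["frame"][225:325,180:380],None,fx=4,fy=4,interpolation=cv2.INTER_CUBIC)
b=cv2.resize(s["frame"][225:365,160:400],None,fx=800/240,fy=800/240,interpolation=cv2.INTER_CUBIC)[:, :800]
cv2.imwrite("pics/c1.png",cv2.resize(np.vstack([a,b]),None,fx=.68,fy=.68) if 0 else a)
cv2.imwrite("pics/c2.png",b)
E
```

```text
(no output)
```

View pics/c1.png

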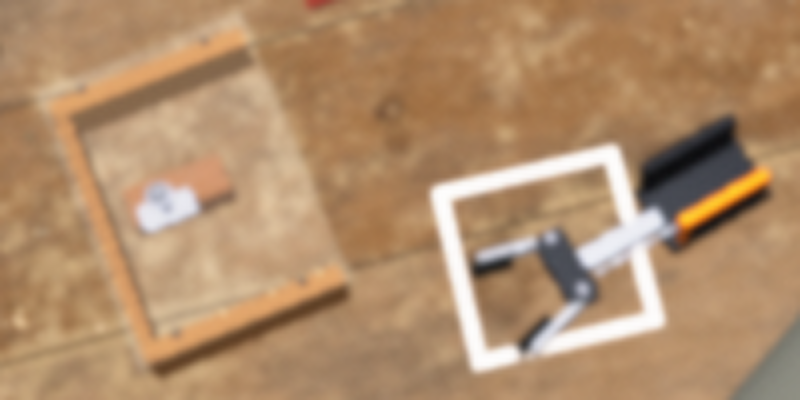

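View pics/c2.png

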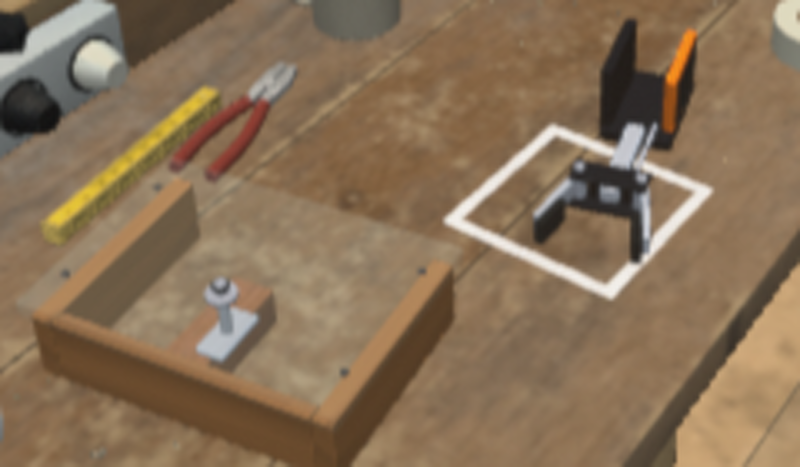

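Both crops are clear. In c1 the riser's open front edge runs (245,20)–(348,275), and the block is at (180,188) with its near end at (229,175). The reacher's pivots are at (550,237) and (581,290), its black plate at (690,152) and its orange plate at (725,200). The jaws already face the riser. Next I'll turn these pixels into positions.

```bash
python3 - <<'E'
import pickle
from h import *
t=pickle.load(open("top0.pkl","rb"));s=pickle.load(open("scene0.pkl","rb"))
T=lambda u,v:(180+u/4-.4,225+v/4-.4)
S=lambda u,v:(160+u*.3-.35,225+v*.3-.35)
np.set_printoptions(precision=4,suppress=True)
def tri(a,b):
    c1,d1=ray(t,a);c2,d2=ray(s,b);d1/=np.linalg.norm(d1);d2/=np.linalg.norm(d2)
    k=np.linalg.lstsq(np.c_[d1,-d2],c2-c1,rcond=None)[0]
    p,q=c1+k[0]*d1,c2+k[1]*d2; return (p+q)/2,np.linalg.norm(p-q)
for n,a,b in [("riser front-near",T(348,275),S(452,262)),("riser back-near",T(150,350),S(322,420)),("riser back-far",T(55,105),S(38,318)),("riser front-far",T(242,22),S(182,180)),
 ("sq L",T(436,186),S(449,221)),("sq T",T(615,149),S(553,128)),("sq R",T(661,323),S(708,190)),("sq B",T(477,366),S(611,295)),
 ("pivR",T(550,237),S(581,168)),("pivL",T(581,290),S(641,179)),("or far",T(770,173),S(692,35)),("or near",T(682,222),S(668,98)),("bl far",T(733,120),S(631,22)),("bl near",T(640,183),S(606,85)),("block near far top",T(222,158),S(272,287))]: print(n,*tri(a,b))
print("z66 riser",[onz(t,T(*p),.066)[:2] for p in[(348,275),(150,350),(55,105),(242,22)]])
print("square z0",[onz(t,T(*p),0)[:2] for p in[(436,186),(615,149),(661,323),(477,366)]])
print("block z30",[onz(t,T(*p),.03)[:2] for p in[(222,158),(235,190),(130,183)]], "piv z31",[onz(t,T(*p),.031)[:2] for p in[(550,237),(581,290)]])
print("plates z66",[onz(t,T(*p),.066)[:2] for p in[(770,173),(682,222),(733,120),(640,183)]])
# colour masks: orange, square
h=cv2.cvtColor(t["frame"],cv2.COLOR_BGR2HSV)
m=cv2.inRange(h,(8,200,180),(22,255,255)); m[:, :300]=0;m[:, 390:]=0
c=max(cv2.findContours(m,0,2)[0],key=cv2.contourArea);print("orange",cv2.minAreaRect(c))
E
```

```text
riser front-near [0.463  0.2007 0.0487] 0.0006601396433061153
riser back-near [0.449  0.3575 0.0453] 0.0008412632986909108
riser back-far [0.6615 0.3884 0.0448] 0.0010760101268847595
riser front-far [0.6866 0.2308 0.0452] 0.005424317960200953
sq L [ 0.5282  0.1167 -0.0026] 0.005135328333966931
sq T [ 0.5217 -0.0277 -0.0032] 0.00010182445385202349
sq R [ 0.3756 -0.0215 -0.0015] 0.0020839001807396516
sq B [0.3804 0.1241 0.0002] 0.00032303638720022546
pivR [0.4543 0.0442 0.031 ] 0.002209442468403234
pivL [0.4077 0.0332 0.0325] 0.00034199847773646187
or far [ 0.4503 -0.1296  0.0573] 0.00024250778739573858
or near [ 0.4338 -0.0553  0.0445] 0.002603591072933536
bl far [ 0.4988 -0.1144  0.0613] 0.0013076588261122968
bl near [ 0.473  -0.0311  0.0551] 0.0044479977689145245
block near far top [0.5795 0.2691 0.0256] 0.020864183618611993
z66 riser [array([0.4581, 0.2004]), array([0.4425, 0.3549]), array([0.652 , 0.3851]), array([0.68  , 0.2312])]
square z0 [array([0.5299, 0.1176]), array([ 0.5207, -0.0273]), array([ 0.3742, -0.0215]), array([0.3806, 0.1241])]
block z30 [array([0.588 , 0.2733]), array([0.5596, 0.2693]), array([0.5876, 0.3465])] piv z31 [array([0.4554, 0.0445]), array([0.4083, 0.0331])]
plates z66 [array([ 0.4479, -0.128 ]), array([ 0.429 , -0.0521]), array([ 0.4966, -0.1137]), array([ 0.4674, -0.0304])]
orange ((360.5882263183594, 274.6470642089844), (3.086974620819092, 23.66680335998535), 59.036251068115234)
```

```bash
cat >> h.py <<'E'
def plan(p1,yaw1,step=40,turn=7):
    """rows from the present pose to p1 (m) with tool x at world angle yaw1 (deg), tool down"""
    s=manip.get_state();p=np.array(s["position"]);q=s["ee_rot"];M=R.from_quat([q[1],q[2],q[3],q[0]]).as_matrix()
    print("now",p.round(4),"yaw",np.degrees(np.arctan2(M[1,0],M[0,0])).round(2),"tilt",np.degrees(np.arccos(-M[2,2])).round(2),"F",s["contact_force"].round(1),"w",round(s["width"]*1e3,1),"t",s["clock"])
    y0=np.degrees(np.arctan2(M[1,0],M[0,0])); d=np.array(p1)-p; dy=(yaw1-y0+180)%360-180
    n=int(max(np.ceil(np.linalg.norm(d)*1e3/step),np.ceil(abs(dy)/turn),1)); rows=[];pc=p.copy();y=y0
    for i in range(n):
        tgt=p+d*(i+1)/n; ty=y0+dy*(i+1)/n; dd=(tgt-pc)*1e3; a=np.radians(y)
        X=np.array([np.cos(a),np.sin(a),0]);Y=np.array([np.sin(a),-np.cos(a),0])
        r=[round(float(dd@X),1),round(float(dd@Y),1),round(float(-dd[2]),1)]; rows.append([r,round(float(y-ty),1)])
        pc=pc+(r[0]*X+r[1]*Y-np.array([0,0,r[2]]))/1e3; y=y-rows[-1][1]
    for i in range(0,n,10): print(rows[i:i+10])
E
python3 - <<'E'
import pickle
from h import *
t=pickle.load(open("top0.pkl","rb"));s=pickle.load(open("scene0.pkl","rb"))
print("tape",onz(s,(408,234),.015),"tape in top",proj(t,onz(s,(408,234),.015)))
# wrist mount
w=manip.get_image("wrist");print(w["K"],np.array(w["mount"]).round(3))
plan((0.470,-0.07,0.20),14)
E
```

```text
tape [ 0.38010046 -0.25965918  0.015     ] tape in top [[417.6591751  281.88727108]]
[[371.64829954   0.         314.16959267]
 [  0.         371.64829954 242.10187809]
 [  0.           0.           1.        ]] [[ 1.     0.001 -0.001 -0.001]
 [-0.001  0.946  0.324 -0.083]
 [ 0.001 -0.324  0.946 -0.143]
 [ 0.     0.     0.     1.   ]]
now [ 0.2077 -0.5357  0.2306] yaw -68.81 tilt 0.08 F [-0.6 -0.5 -0.1] w 85.4 t 0.15
[[[-24.2, -29.5, 2.2], -5.9], [[-21.1, -31.8, 2.2], -5.9], [[-17.7, -33.9, 2.2], -5.9], [[-14.2, -35.4, 2.2], -6.0], [[-10.3, -36.8, 2.1], -5.9], [[-6.5, -37.6, 2.2], -5.9], [[-2.6, -38.1, 2.2], -5.9], [[1.3, -38.1, 2.2], -5.9], [[5.2, -37.9, 2.2], -5.9], [[9.1, -37.1, 2.2], -6.0]]
[[[12.9, -35.9, 2.2], -5.9], [[16.5, -34.4, 2.2], -5.9], [[20.0, -32.5, 2.1], -5.9], [[23.3, -30.3, 2.2], -5.9]]
```

>>> carry_out:
  series:
    - [[-24,-29.5,2],-6]
    - [[-21,-32,2],-6]
    - [[-18,-34,2],-6]
    - [[-14,-35.5,2],-6]
    - [[-10,-37,2],-6]
    - [[-6.5,-37.5,2],-6]
    - [[-2.5,-38,2],-6]
    - [[1.5,-38,2],-6]
    - [[5,-38,2],-6]
    - [[9,-37,2],-6]
  fingers: 85.4

```text
clock: 0.98
position: [0.39, -0.1931, 0.2054]
ee_rot: [0.0, 0.998, -0.06, -0.001]
contact_force: [1.2, 0.1, -0.4]
width: 0.0856
```

>>> carry_out:
  series:
    - [[13,-36,2],-6]
    - [[16.5,-34.5,2],-6]
    - [[20,-32.5,2],-6]
    - [[23,-30,2],-5]
    - [[10,-10,2],0]
    - [[0,0,0],0]

```text
clock: 1.48
position: [0.4667, -0.0284, 0.194]
ee_rot: [-0.001, 0.988, 0.156, -0.0]
contact_force: [-0.5, -0.5, 0.4]
width: 0.086
```

```bash
cat >> h.py <<'E'
def wcap(name):
    import pickle
    s=manip.get_state(); w=manip.get_image("wrist"); pickle.dump((s,w),open(name+".pkl","wb")); cv2.imwrite(f"pics/{name}.png",w["frame"]); return s,w
def wray(s,w,uv):
    K=np.array(w["K"]);v=np.array([(uv[0]-K[0,2]),(uv[1]-K[1,2])])/K[0,0];r=np.linalg.norm(v)
    d=np.r_[np.sin(r)*v/max(r,1e-9),np.cos(r)];M=np.array(w["mount"]);q=s["ee_rot"];Q=R.from_quat([q[1],q[2],q[3],q[0]]).as_matrix()
    return s["position"]+Q@M[:3,3],Q@M[:3,:3]@d
def wonz(s,w,uv,z):
    c,d=wray(s,w,uv); return c+d*(z-c[2])/d[2]
E
python3 - <<'E'
from h import *
wcap("w1"); plan((0.462,-0.0825,0.022),14)
E
```

```text
now [ 0.4661 -0.0294  0.1941] yaw 17.95 tilt 0.14 F [1.  0.3 0.7] w 85.3 t 1.5333
[[[-4.1, 9.8, 34.4], 0.8], [[-3.9, 10.0, 34.4], 0.8], [[-3.7, 9.9, 34.4], 0.8], [[-3.7, 10.0, 34.5], 0.8], [[-3.5, 10.1, 34.4], 0.8]]
```

View pics/w1.png

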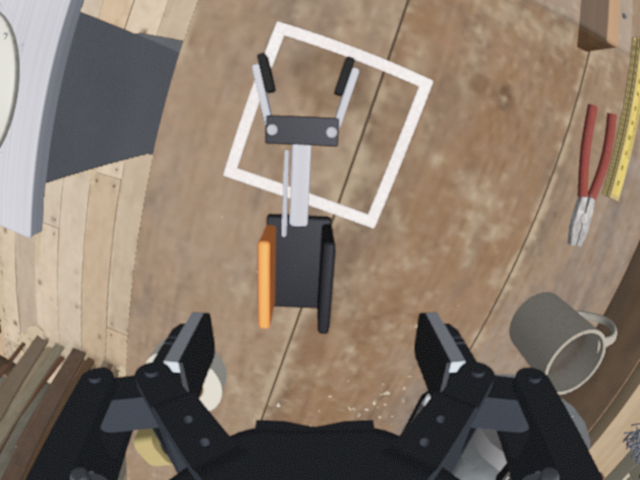

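The wrist view shows the reacher head-up. Its pivots are at (272,130) and (331,132), the base plate's front edge at (270–330,216) and its rear at (275–320,307). The square's outer corners are (278,22), (433,82), (373,228) and (224,174).

```bash
python3 - <<'E'
from h import *
import pickle
s,w=pickle.load(open("w1.pkl","rb"))
np.set_printoptions(precision=4,suppress=True)
l=wonz(s,w,(272,130),.031);r=wonz(s,w,(331,132),.031);m=(l+r)/2;d=l-r
print("piv",l,r,np.linalg.norm(d),"heading",np.degrees(np.arctan2(d[1],d[0]))-90+360)
ob=wonz(s,w,(260,327),.066);of=wonz(s,w,(261,240),.066);bb=wonz(s,w,(330,331),.066);bf=wonz(s,w,(333,238),.066)
for a,b in((ob,of),(bb,bf)): print("plate",a,b,np.linalg.norm(b-a),np.degrees(np.arctan2(*(b-a)[1::-1])))
print("outer width",np.linalg.norm((of+ob-bf-bb)/2),"centre",(of+ob+bf+bb)/4)
g=(of+ob+bf+bb)[:2]/4; v=m[:2]-g; print("grip->piv",np.linalg.norm(v),np.degrees(np.arctan2(v[1],v[0])))
print("square",np.mean([wonz(s,w,u,0) for u in[(278,22),(433,82),(373,228),(224,174)]],axis=0))
h=np.arctan2(v[1],v[0])
E
```

```text
piv [0.4097 0.0346 0.031 ] [0.456  0.0476 0.031 ] 0.048111530198238064 heading 105.6713692290015
plate [ 0.4482 -0.1228  0.066 ] [ 0.4289 -0.0464  0.066 ] 0.0788055987584132 104.17206914972529
plate [ 0.5064 -0.1076  0.066 ] [ 0.4813 -0.0277  0.066 ] 0.08375369192097684 107.41048052503153
outer width 0.05786082184795689 centre [ 0.4662 -0.0761  0.066 ]
grip->piv 0.1218216353030742 105.88874823499093
square [0.4529 0.0524 0.    ]
```

```bash
python3 - <<'E'
from h import *
plan((0.467,-0.079,0.10),15.7)
E
```

```text
now [ 0.4661 -0.0294  0.1941] yaw 17.95 tilt 0.14 F [1.  0.3 0.7] w 85.3 t 1.5333
[[[-4.8, 15.8, 31.4], 0.8], [[-4.6, 15.9, 31.3], 0.7], [[-4.4, 15.9, 31.4], 0.8]]
```

>>> carry_out:
  series:
    - [[-5,16,31],0.8]
    - [[-4.5,16,31],0.7]
    - [[-4.5,16,31],0.8]
    - [[0,0,0],0]

```text
clock: 1.87
position: [0.4686, -0.0832, 0.1012]
ee_rot: [0.001, 0.991, 0.137, 0.003]
contact_force: [-0.2, 0.7, -0.2]
width: 0.0855
```

```bash
python3 - <<'E'
from h import *
plan((0.467,-0.079,0.022),15.7,step=20)
E
```

```text
now [ 0.4686 -0.0832  0.1012] yaw 15.7 tilt 0.39 F [-0.2  0.7 -0.2] w 85.5 t 1.8667
[[[-0.1, -1.1, 19.8], -0.0], [[-0.1, -1.1, 19.8], -0.0], [[-0.1, -1.2, 19.8], -0.0], [[-0.0, -1.1, 19.8], -0.0]]
```

>>> carry_out:
  series:
    - [[0,-1,20],0]
    - [[0,-1,20],0]
    - [[0,-1,20],0]
    - [[0,-1,19],0]
    - [[0,0,0],0]

```text
clock: 2.28
position: [0.4679, -0.0857, 0.0232]
ee_rot: [0.003, 0.991, 0.131, 0.004]
contact_force: [-0.0, -0.4, -0.0]
width: 0.0855
```

>>> carry_out:
  series:
    - [[0,0,0],0]
    - [[0,0,0],0]
    - [[0,0,0],0]
    - [[0,0,0],0]
    - [[0,0,0],0]
    - [[0,0,0],0]
  fingers: 59
  squeeze: 20

```text
clock: 2.78
position: [0.4701, -0.0881, 0.0286]
ee_rot: [0.004, 0.991, 0.13, 0.007]
contact_force: [0.8, 0.5, -3.7]
width: 0.0591
```

```bash
python3 - <<'E'
from h import *
plan((0.467,-0.079,0.022),15.7)
wcap("w2")
E
```

```text
now [ 0.4701 -0.0881  0.0286] yaw 14.94 tilt 0.97 F [ 0.8  0.5 -3.7] w 59.1 t 2.7833
[[[-0.7, -9.6, 6.6], -0.8]]
```

View pics/w2.png

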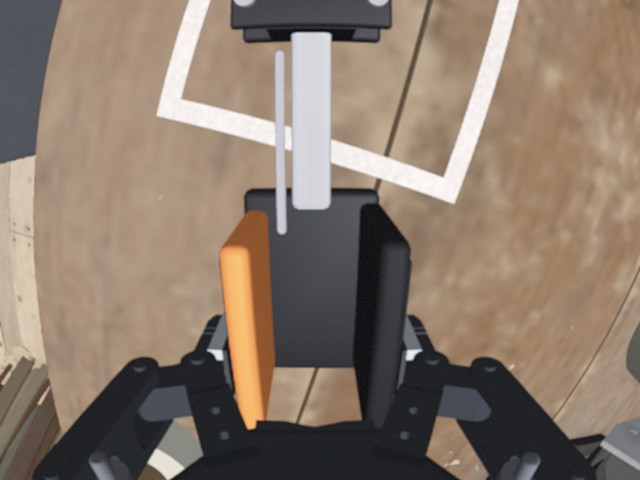

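The gripper holds both plates at a width of 59 mm. The tool rose about 5 mm and the force is -3.7 N in z, so the reacher may be lifted slightly. I'll press down gently and watch the force.

>>> carry_out:
  series:
    - [[0,0,2],0]
    - [[0,0,2],0]
    - [[0,0,0],0]

```text
clock: 3.08
position: [0.4712, -0.0885, 0.0257]
ee_rot: [0.005, 0.991, 0.13, 0.008]
contact_force: [-0.6, -0.6, -3.0]
width: 0.0592
```

>>> carry_out:
  series:
    - [[0,0,2],0]
    - [[0,0,2],0]
    - [[0,0,0],0]

```text
clock: 3.33
position: [0.4718, -0.0886, 0.0237]
ee_rot: [0.006, 0.991, 0.131, 0.009]
contact_force: [0.2, -0.1, -2.3]
width: 0.059
```

```bash
python3 - <<'E'
from h import *
import pickle
np.set_printoptions(precision=4,suppress=True)
def f(s):
    q=s["ee_rot"]; return R.from_quat([q[1],q[2],q[3],q[0]]).as_matrix()
s=manip.get_state();print("toolz",f(s)[:,2],"F",s["contact_force"],s["moment"])
s,w=pickle.load(open("w2.pkl","rb"));Q=f(s);print("toolz w2",Q[:,2])
z0=.031
for z0 in(.031,.036):
  a,b=wonz(s,w,(243,3),z0),wonz(s,w,(379,2),z0);print("pivots in tool frame",Q.T@(a-s["position"]),Q.T@(b-s["position"]),np.linalg.norm(a-b))
for u in((158,115),(452,202)): print("sq corner",wonz(s,w,u,0))
E
```

```text
toolz [ 0.019  -0.0087 -0.9998] F [ 0.1704 -0.0594 -2.3446] [-0.0385  0.0119  0.0454]
toolz w2 [ 0.0155 -0.0069 -0.9999]
pivots in tool frame [-0.0269 -0.1313 -0.0041] [ 0.0237 -0.1318 -0.0035] 0.05056819661459538
pivots in tool frame [-0.0259 -0.1297 -0.0091] [ 0.0228 -0.1301 -0.0084] 0.04876011747036584
sq corner [ 0.3751 -0.0198  0.    ]
sq corner [ 0.5241 -0.0251  0.    ]
```

>>> carry_out:
  series:
    - [[0,0,2.5],0]
    - [[0,0,1.5],0]

```text
clock: 3.5
position: [0.4722, -0.0888, 0.0212]
ee_rot: [0.006, 0.991, 0.131, 0.009]
contact_force: [-2.8, 0.7, 12.1]
width: 0.0592
```

>>> carry_out:
  series:
    - [[0,0,2.5],0]
    - [[0,0,1],0]

```text
clock: 3.67
position: [0.4722, -0.089, 0.0193]
ee_rot: [0.006, 0.991, 0.131, 0.009]
contact_force: [-1.5, 0.5, 9.9]
width: 0.0592
```

```bash
python3 - <<'E'
from h import *
import pickle
t=pickle.load(open("top0.pkl","rb"))
for n,u,z in(("pliers",(256,224),.006),("pliers",(297,203),.006),("mug",(326,200),0),("grinder front",(362,210),0),("rule",(219,219),.01),("rule",(275,203),.01)): print(n,onz(t,u,z).round(3))
plan((0.617,-0.002,0.0193),8,step=18)
E
```

```text
pliers [0.713 0.179 0.006]
pliers [0.75  0.031 0.006]
mug [ 0.737 -0.065  0.   ]
grinder front [ 0.669 -0.169  0.   ]
rule [0.762 0.291 0.01 ]
rule [0.768 0.101 0.01 ]
now [ 0.4722 -0.089   0.0193] yaw 15.11 tilt 1.28 F [-1.5  0.5  9.9] w 59.2 t 3.6667
[[[16.2, -4.6, 0.0], 0.7], [[16.2, -4.9, 0.0], 0.7], [[16.2, -5.0, 0.0], 0.7], [[16.0, -5.2, 0.0], 0.7], [[16.0, -5.4, 0.0], 0.8], [[16.0, -5.7, 0.0], 0.7], [[15.8, -5.8, 0.0], 0.7], [[15.8, -6.0, 0.0], 0.7], [[15.7, -6.2, 0.0], 0.7], [[15.6, -6.5, 0.0], 0.7]]
```

>>> carry_out:
  series:
    - [[16,-4.5,0],0.7]
    - [[16,-5,0],0.7]
    - [[16,-5,0],0.7]
    - [[16,-5,0],0.7]
    - [[16,-5.5,0],0.8]

```text
clock: 4.08
position: [0.5357, -0.0469, 0.0186]
ee_rot: [0.007, 0.995, 0.1, -0.0]
contact_force: [-3.6, -3.4, 6.5]
width: 0.0589
```

```bash
python3 - <<'E'
from h import *
plan((0.617,-0.002,0.0193),8,step=18)
E
```

```text
now [ 0.5357 -0.0469  0.0186] yaw 11.48 tilt 0.77 F [-3.6 -3.4  6.5] w 58.9 t 4.0833
[[[14.8, -4.6, -0.1], 0.6], [[14.7, -4.8, -0.1], 0.6], [[14.6, -5.0, -0.1], 0.5], [[14.7, -5.0, -0.1], 0.6], [[14.5, -5.3, -0.2], 0.6], [[14.5, -5.3, -0.1], 0.6]]
```

>>> carry_out:
  series:
    - [[15,-4.5,0],0.6]
    - [[15,-5,0],0.6]
    - [[15,-5,0],0.6]
    - [[15,-5,0],0.6]
    - [[14.5,-5.5,0],0.6]
    - [[14,-5.5,0],0.5]

```text
clock: 4.58
position: [0.6049, -0.0041, 0.0164]
ee_rot: [0.011, 0.997, 0.073, -0.017]
contact_force: [-6.2, -4.4, 7.2]
width: 0.0592
```

```bash
python3 - <<'E'
from h import *
import pickle
plan((0.617,-0.002,0.0193),8,step=18)
s,w=wcap("w3"); pickle.dump(manip.get_image("top"),open("top3.pkl","wb"))
f=w["frame"]; t=pickle.load(open("top3.pkl","rb"))["frame"]
b=cv2.resize(t[225:325,180:380],(640,320),interpolation=cv2.INTER_CUBIC)
cv2.imwrite("pics/m3.png",np.vstack([f[:280],b]))
E
```

```text
now [ 0.6049 -0.0041  0.0164] yaw 8.31 tilt 2.33 F [-6.2 -4.4  7.2] w 59.2 t 4.5833
[[[12.3, -0.3, -2.9], 0.3]]
```

View pics/m3.png

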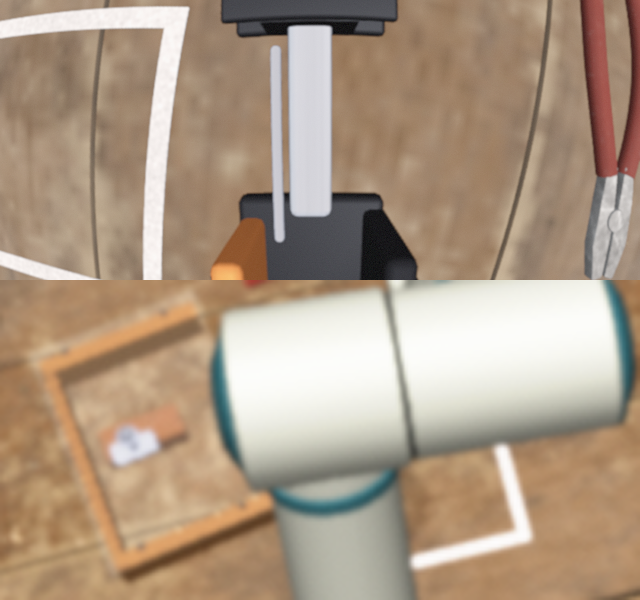

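In m3 the wrist camera sees only the reacher's head, at (310,10), and not the jaws. The top view shows the block through the clear top, with its near end at (180,425). I'll use the scene camera for the jaws against the gap.

```bash
python3 - <<'E'
from h import *
import pickle
s=manip.get_image("scene"); pickle.dump(s,open("scene3.pkl","wb"))
t0=pickle.load(open("top0.pkl","rb"))["frame"]
a=cv2.resize(s["frame"][225:345,200:360],(800,600),interpolation=cv2.INTER_CUBIC)
a[440:600,0:240]=cv2.resize(t0[255:295,205:265],(240,160),interpolation=cv2.INTER_CUBIC)
cv2.imwrite("pics/s3.png",a)
# reddish mask in top0
h=t0.astype(int); roi=h[255:290,205:245]
np.set_printoptions(linewidth=250)
print((roi[...,2]-roi[...,0])[5:25:1,2:36])
E
```

```text
[[ 62  63  64  65  66  66  66  65  66  67  67  65  66  64  64  65  63  62  62  62  63  65  64  64  65  66  67  69  70  70  70  70  69  70]
 [ 61  62  63  65  65  67  67  66  67  66  65  65  64  64  64  64  62  63  62  63  64  64  66  66  66  67  69  70  69  70  70  70  70  69]
 [ 62  63  62  64  64  64  66  65  66  65  64  64  64  63  63  63  63  64  64  64  65  65  67  68  70  71  72  72  68  69  69  69  69  69]
 [ 62  63  62  63  62  63  63  63  63  64  62  63  63  64  64  63  64  65  66  66  66  67  69  71  75  77  78  76  71  69  68  69  68  67]
 [ 62  61  62  61  61  62  62  62  62  62  63  63  64  65  64  64  64  66  68  68  68  72  74  79  82  85  86  84  78  70  68  67  67  65]
 [ 62  62  62  61  61  61  62  62  63  64  64  64  65  66  66  66  66  67  70  72  76  80  84  88  91  93  93  90  81  72  67  66  65  65]
 [ 65  64  63  62  61  62  63  64  65  66  67  67  66  68  69  71  72  75  77  81  85  88  91  94  95  95  96  93  85  73  67  67  66  66]
 [ 67  65  63  63  62  61  63  66  67  69  70  70  70  73  76  79  82  84  87  89  89  91  94  96  97  97  96  94  86  77  68  
[... 980 characters left out ...]
 68]
 [ 61  62  63  66  77  88  88  74  48  18  -4 -12 -15 -15 -16 -15 -10  -7  -7  -7  -5   2  27  55  61  58  53  52  54  55  58  64  68  69]
 [ 61  61  62  65  73  81  75  49  22   4  -6 -11 -15 -16 -17 -15 -11  -7  -7  -7  -7  -6   9  34  48  50  52  57  60  63  66  69  69  70]
 [ 64  61  63  64  70  79  64  33   4  -3  -6  -7 -11 -15 -16 -13 -11  -7  -7  -7  -6  -5   9  33  49  54  59  63  67  68  69  71  72  71]
 [ 67  60  61  63  67  74  64  28   1  -5  -7  -7  -7  -9 -13 -12  -9  -7  -7  -7   0  11  28  48  57  60  63  67  69  69  70  71  72  71]
 [ 69  60  61  61  64  71  66  36   5  -5  -6  -6  -7  -7  -8  -9  -8  -6   2  13  27  41  52  58  61  63  66  67  68  68  70  71  71  71]]
```

View pics/s3.png

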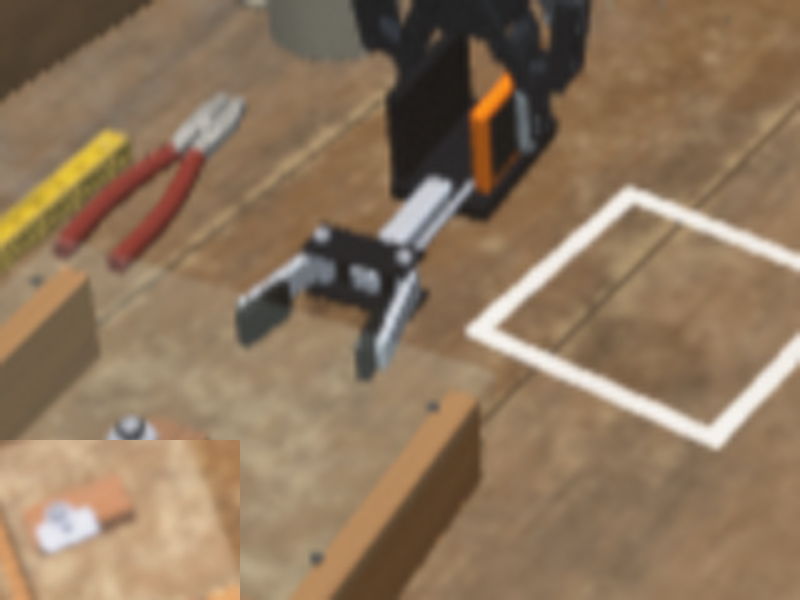

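```bash
python3 - <<'E'
from h import *
import pickle
np.set_printoptions(precision=4,suppress=True)
t=pickle.load(open("top0.pkl","rb"));s=pickle.load(open("scene3.pkl","rb"));s0=pickle.load(open("scene0.pkl","rb"))
A,B,C=[onz(t,u,.03) for u in((234.7,263.7),(236.9,271.8),(210.8,272.3))]
print("block A,B,C",A,B,C,"AB",np.linalg.norm(A-B),"AC",np.linalg.norm(A-C))
d=C-A;print("long heading",np.degrees(np.arctan2(d[1],d[0])),"end",np.degrees(np.arctan2(*(A-B)[1::-1]))+90)
for z in(.03,.0):print("scene0 block near-far top?",onz(s0,(160+272*.3-.35,225+(287 if z else 325)*.3-.35),z), onz(s0,(160+245*.3,225+278*.3),.03))
print("block centre",(B+C)/2)
S=lambda u,v:(200+u/5-.4,225+v/5-.4)
for n,u,z in(("pivR",(322,234),.031),("pivL",(403,257),.031),("tipR top",(237,303),.029),("tipL top",(360,340),.029),("tipR bot",(240,340),.007),("tipL bot",(362,378),.007)): print(n,onz(s,S(*u),z))
l=onz(s,S(403,257),.031);r=onz(s,S(322,234),.031);d=l-r;print("reacher heading",np.degrees(np.arctan2(d[1],d[0]))+270,np.linalg.norm(d),"mid",(l+r)/2)
s1=pickle.load(open("w3.pkl","rb"));a,b=[wonz(*s1,u,.031) for u in((232,-6),(383,-6))];print("w3 head",a,b)
plan((0.61,0,0.017),8)
E
```

```text
block A,B,C [0.5897 0.2742 0.03  ] [0.5618 0.2735 0.03  ] [0.5825 0.3517 0.03  ] AB 0.027892331122469468 AC 0.07786418835627301
long heading 95.301955511146 end 91.54095316506962
scene0 block near-far top? [0.5644 0.2711 0.03  ] [0.5846 0.2747 0.03  ]
scene0 block near-far top? [0.5629 0.2769 0.    ] [0.5846 0.2747 0.03  ]
block centre [0.5721 0.3126 0.03  ]
pivR [0.6111 0.1274 0.031 ]
pivL [0.565  0.1205 0.031 ]
tipR top [0.6136 0.192  0.029 ]
tipL top [0.5456 0.1818 0.029 ]
tipR bot [0.6126 0.1936 0.007 ]
tipL bot [0.5444 0.1837 0.007 ]
reacher heading 98.57554836944337 0.04665364047930767 mid [0.5881 0.1239 0.031 ]
w3 head [0.558  0.1218 0.031 ] [0.6088 0.1282 0.031 ]
now [ 0.6087 -0.0027  0.0161] yaw 8.28 tilt 1.85 F [ 1.7  0.7 -0.1] w 59.3 t 4.7333
[[[1.7, -2.5, -0.9], 0.3]]
```

```bash
python3 - <<'E'
from h import *
plan((0.599,0.115,0.018),6,step=15)
E
```

```text
now [ 0.6087 -0.0027  0.0161] yaw 8.28 tilt 1.85 F [ 1.7  0.7 -0.1] w 59.3 t 4.7333
[[[0.9, -14.7, -0.2], 0.3], [[0.9, -14.8, -0.3], 0.3], [[0.7, -14.7, -0.2], 0.3], [[0.7, -14.8, -0.2], 0.2], [[0.7, -14.7, -0.3], 0.3], [[0.5, -14.8, -0.2], 0.3], [[0.5, -14.7, -0.3], 0.3], [[0.4, -14.8, -0.2], 0.3]]
```

>>> carry_out:
  series:
    - [[1,-15,0],0.3]
    - [[1,-15,0],0.3]
    - [[0.5,-15,0],0.3]
    - [[0.5,-15,0],0.3]
    - [[0.5,-15,0],0.3]

```text
clock: 5.15
position: [0.6054, 0.0633, 0.0159]
ee_rot: [0.016, 0.998, 0.058, -0.008]
contact_force: [1.2, -3.6, 3.9]
width: 0.0592
```

```bash
python3 - <<'E'
from h import *
plan((0.599,0.115,0.018),6,step=15)
E
```

```text
now [0.6054 0.0633 0.0159] yaw 6.61 tilt 2.11 F [ 1.2 -3.6  3.9] w 59.2 t 5.15
[[[-0.1, -13.0, -0.5], 0.2], [[-0.1, -13.0, -0.6], 0.1], [[-0.2, -13.1, -0.5], 0.2], [[-0.2, -13.0, -0.5], 0.1]]
```

>>> carry_out:
  series:
    - [[-0.5,-13,0],0.2]
    - [[-0.5,-13,0],0.1]
    - [[-0.5,-14,0],0.2]
    - [[-0.5,-8,0],0]

```text
clock: 5.48
position: [0.5992, 0.1085, 0.0157]
ee_rot: [0.02, 0.998, 0.053, -0.005]
contact_force: [1.3, -3.8, 2.3]
width: 0.0591
```

```bash
python3 - <<'E'
from h import *
import pickle
plan((0.599,0.115,0.018),6,step=15)
s=manip.get_image("scene");t=manip.get_image("top"); pickle.dump((s,t),open("g4.pkl","wb"))
a=cv2.resize(s["frame"][245:345,200:320],(720,600),interpolation=cv2.INTER_CUBIC)
cv2.imwrite("pics/s4.png",a)
E
```

```text
now [0.5992 0.1085 0.0157] yaw 6.08 tilt 2.32 F [ 1.3 -3.8  2.3] w 59.1 t 5.4833
[[[0.5, -6.5, -2.3], 0.1]]
```

View pics/s4.png

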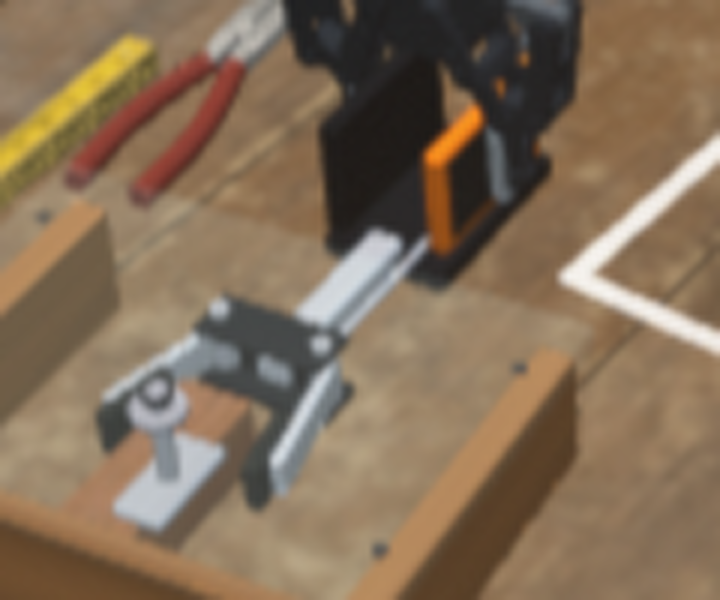

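The block is now between the open jaws. The pivots are at (217,308) and (321,345), and the jaw tips at (110,440) and (258,495). The block's near end is at about (240,405).

```bash
python3 - <<'E'
from h import *
import pickle
s,t=pickle.load(open("g4.pkl","rb"))
np.set_printoptions(precision=4,suppress=True)
S=lambda u,v:(200+u/6-.4,245+v/6-.4)
r,l=[onz(s,S(*u),.031) for u in((217,308),(321,345))];d=l-r
print("piv",r,l,"mid",(r+l)/2,"heading",np.degrees(np.arctan2(d[1],d[0]))+270,np.linalg.norm(d))
print("tips bottom",onz(s,S(112,448),.006),onz(s,S(258,508),.006),"block near corner top",onz(s,S(250,405),.03),"base",onz(s,S(247,440),0))
s0=manip.get_state();print(s0["position"])
E
```

```text
piv [0.6084 0.2393 0.031 ] [0.5597 0.2342 0.031 ] mid [0.584  0.2368 0.031 ] heading 95.937322441151 0.04896842417179378
tips bottom [0.6093 0.3029 0.006 ] [0.5409 0.2973 0.006 ] block near corner top [0.5614 0.2746 0.03  ] base [0.5731 0.2668 0.    ]
[0.5989 0.1098 0.0157]
```

>>> carry_out:
  series:
    - [[2.5,-4.5,0],0]
    - [[0,0,0],0]

```text
clock: 5.75
position: [0.6002, 0.1139, 0.0158]
ee_rot: [0.019, 0.998, 0.054, -0.006]
contact_force: [1.7, 2.5, 0.8]
width: 0.059
```

>>> carry_out:
  series:
    - [[0,0,0],0]
    - [[0,0,0],0]
    - [[0,0,0],0]
  fingers: 45
  squeeze: 20

```text
clock: 6.0
position: [0.6039, 0.1144, 0.0173]
ee_rot: [0.018, 0.998, 0.054, -0.002]
contact_force: [-1.2, 1.2, 4.0]
width: 0.0504
```

>>> carry_out:
  series:
    - [[0,0,0],0]
    - [[0,0,0],0]
    - [[0,0,0],0]
  squeeze: 32

```text
clock: 6.25
position: [0.604, 0.1145, 0.0174]
ee_rot: [0.018, 0.998, 0.055, -0.002]
contact_force: [-0.3, 2.4, 4.2]
width: 0.0499
```

>>> carry_out:
  series:
    - [[0,0,0],0]
    - [[0,0,0],0]
    - [[0,0,0],0]
    - [[0,0,0],0]
  squeeze: 46

```text
clock: 6.58
position: [0.6042, 0.1145, 0.0175]
ee_rot: [0.018, 0.998, 0.055, -0.002]
contact_force: [-0.4, 1.2, 3.4]
width: 0.0492
```

```bash
python3 - <<'E'
from h import *
plan((0.620,-0.02,0.0175),6,step=10)
E
```

```text
now [0.6042 0.1145 0.0175] yaw 6.28 tilt 2.03 F [-0.4  1.2  3.4] w 49.2 t 6.5833
[[[0.1, 9.7, 0.0], 0.0], [[0.0, 9.6, 0.0], 0.0], [[0.1, 9.7, 0.0], 0.1], [[0.1, 9.7, 0.0], -0.0], [[0.1, 9.7, 0.0], -0.0], [[0.1, 9.6, 0.0], 0.0], [[0.1, 9.7, 0.0], 0.0], [[0.0, 9.7, 0.0], 0.1], [[0.2, 9.6, 0.0], -0.0], [[0.1, 9.7, 0.0], -0.0]]
[[[0.1, 9.7, 0.0], 0.0], [[0.1, 9.7, 0.0], 0.0], [[0.1, 9.6, 0.0], 0.1], [[0.1, 9.7, 0.0], -0.0]]
```

Both jaws are gripping. Now I'll draw along the tool's +y, slowly at first.

>>> carry_out:
  series:
    - [[0,4,0],0]
    - [[0,6,0],0]
    - [[0,8,0],0]
    - [[0,8,0],0]
    - [[0,8,0],0]

```text
clock: 7.0
position: [0.6034, 0.101, 0.0175]
ee_rot: [-0.0, 0.999, 0.048, -0.004]
contact_force: [-0.5, 16.4, 6.2]
width: 0.0493
```

```bash
python3 - <<'E'
from h import *
import pickle
plan((0.620,-0.02,0.0175),6,step=12)
s=manip.get_image("scene")
a=cv2.resize(s["frame"][245:345,200:320],(720,600),interpolation=cv2.INTER_CUBIC)
cv2.imwrite("pics/s5.png",a)
E
```

```text
now [0.6034 0.101  0.0175] yaw 5.55 tilt 0.47 F [-0.5 16.4  6.2] w 49.3 t 7.0
[[[0.4, 11.1, -0.0], -0.0], [[0.5, 11.1, -0.0], -0.1], [[0.4, 11.1, -0.0], -0.0], [[0.4, 11.1, -0.0], -0.1], [[0.4, 11.1, -0.0], -0.0], [[0.4, 11.1, -0.0], -0.0], [[0.4, 11.1, -0.0], -0.1], [[0.4, 11.1, -0.0], -0.0], [[0.3, 11.1, -0.0], -0.1], [[0.4, 11.1, -0.0], -0.0]]
[[[0.4, 11.1, -0.0], -0.1]]
```

View pics/s5.png

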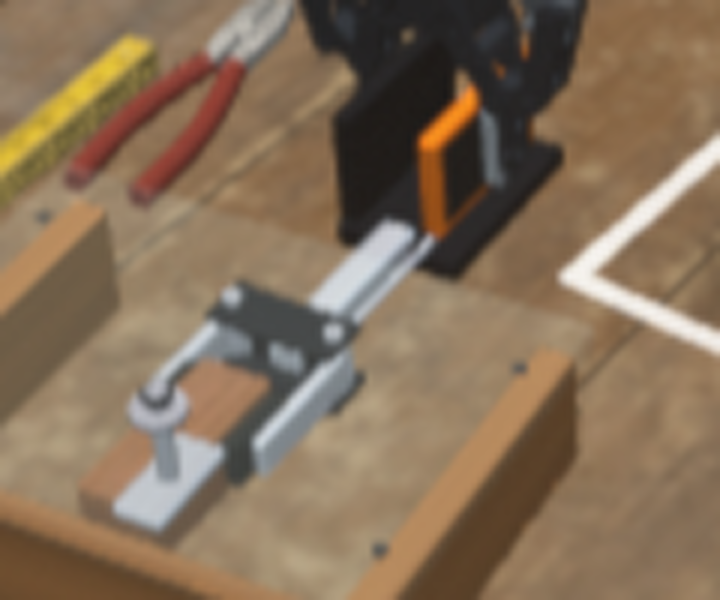

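The block is following the jaws, with its near end now at (245,370), and the pull is about 16 N. I'll carry on.

>>> carry_out:
  series:
    - [[0,9,0],0]
    - [[0,10,0],0]
    - [[0,10,0],0]
    - [[0,10,0],0]
    - [[0,10,0],0]
    - [[0,10,0],0]

```text
clock: 7.55
position: [0.6033, 0.0709, 0.018]
ee_rot: [-0.026, 0.999, 0.039, -0.007]
contact_force: [-1.7, 18.7, 10.8]
width: 0.0497
```

```bash
python3 - <<'E'
from h import *
plan((0.615,-0.05,0.0175),6,step=12)
t=manip.get_image("scene"); f=t["frame"].astype(int)[240:345,200:340]
m=((f[...,2]-f[...,0]>70)&(f[...,2]<190)).astype(np.uint8)
h=cv2.cvtColor(t["frame"],cv2.COLOR_BGR2HSV)
# reddish-brown patch of the block in the scene view: hue, saturation
for u in ((243,312),(250,308),(240,306)): print(u,h[u[1],u[0]],t["frame"][u[1],u[0]])
E
```

```text
now [0.6033 0.0709 0.018 ] yaw 4.5 tilt 3.02 F [-1.7 18.7 10.8] w 49.7 t 7.55
[[[0.2, 11.0, 0.0], -0.1], [[0.2, 11.1, 0.1], -0.2], [[0.1, 11.0, 0.0], -0.1], [[0.1, 11.1, 0.1], -0.1], [[0.2, 11.0, 0.0], -0.2], [[0.0, 11.1, 0.1], -0.1], [[0.1, 11.0, 0.0], -0.2], [[-0.0, 11.1, 0.1], -0.1], [[-0.0, 11.0, 0.0], -0.1], [[-0.1, 11.1, 0.0], -0.2]]
[[[-0.0, 11.0, 0.1], -0.1]]
(243, 312) [ 15  82 109] [ 74  91 109]
(250, 308) [103  13 181] [181 177 172]
(240, 306) [ 13 112 168] [ 94 125 168]
```

>>> carry_out:
  series:
    - [[0,15,-0.5],-0.3]
    - [[0,15,-0.5],-0.3]
    - [[0,15,0],-0.3]

```text
clock: 7.85
position: [0.6055, 0.0373, 0.0189]
ee_rot: [-0.035, 0.998, 0.044, -0.006]
contact_force: [-1.1, 11.7, 13.1]
width: 0.0497
```

```bash
python3 - <<'E'
from h import *
plan((0.605,-0.05,0.0175),6,step=12)
s=manip.get_image("scene")
a=cv2.resize(s["frame"][225:345,200:360],(800,600),interpolation=cv2.INTER_CUBIC)
cv2.imwrite("pics/s6.png",a)
E
```

```text
now [0.6055 0.0373 0.0189] yaw 5.06 tilt 4.13 F [-1.1 11.7 13.1] w 49.7 t 7.85
[[[-1.0, 10.9, 0.2], -0.1], [[-1.1, 10.8, 0.1], -0.1], [[-1.0, 10.9, 0.2], -0.2], [[-1.1, 10.8, 0.2], -0.1], [[-1.1, 10.9, 0.1], -0.1], [[-1.2, 10.9, 0.2], -0.1], [[-1.1, 10.8, 0.2], -0.1], [[-1.2, 10.8, 0.2], -0.1]]
```

View pics/s6.png

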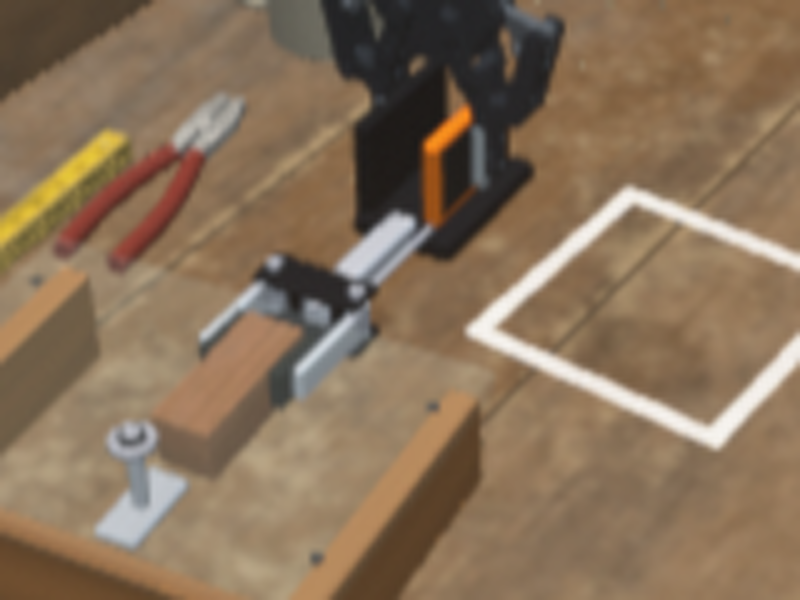

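The block is clear of the shoe and straight in the jaws, with its far end at (190,440). I'll draw it straight out, then across to the square, easing the downward force on the way.

>>> carry_out:
  series:
    - [[0,20,-2],-0.2]
    - [[-1,20,-1.5],-0.2]
    - [[-1,20,-1],-0.2]
    - [[-1,20,0],0]

```text
clock: 8.23
position: [0.6083, -0.0362, 0.0195]
ee_rot: [-0.044, 0.998, 0.046, -0.007]
contact_force: [-0.8, 17.9, 21.5]
width: 0.0496
```

```bash
python3 - <<'E'
from h import *
plan((0.6,-0.06,0.0195),6,step=20)
E
```

```text
now [ 0.6083 -0.0362  0.0195] yaw 5.29 tilt 5.11 F [-0.8 17.9 21.5] w 49.6 t 8.2333
[[[-5.2, 11.5, -0.0], -0.4], [[-5.4, 11.4, -0.0], -0.3]]
```

>>> carry_out:
  series:
    - [[-1,4,-2],0]
    - [[-1,12,-3],-0.3]

```text
clock: 8.4
position: [0.6062, -0.0532, 0.0222]
ee_rot: [-0.046, 0.998, 0.047, -0.008]
contact_force: [-0.3, -0.1, -4.1]
width: 0.0493
```

```bash
cat >> h.py <<'E'
def shift(dw):
    s=manip.get_state();q=s["ee_rot"];Q=R.from_quat([q[1],q[2],q[3],q[0]]).as_matrix();print("z-axis",Q[:,2].round(3),"tool shift mm for world",dw,(Q.T@np.array(dw)).round(1))
E
python3 - <<'E'
from h import *
plan((0.485,-0.148,0.0195),6,step=20); shift([-15,-10,0]); shift([0,-15,0])
E
```

```text
now [ 0.6062 -0.0532  0.0222] yaw 5.41 tilt 5.31 F [-0.3 -0.1 -4.1] w 49.3 t 8.4
[[[-16.2, 10.4, 0.3], -0.1], [[-16.2, 10.3, 0.4], -0.0], [[-16.2, 10.4, 0.3], -0.1], [[-16.3, 10.3, 0.3], -0.1], [[-16.2, 10.3, 0.4], -0.1], [[-16.3, 10.2, 0.3], -0.0], [[-16.3, 10.3, 0.3], -0.1], [[-16.3, 10.2, 0.4], -0.1]]
z-axis [-0.021  0.09  -0.996] tool shift mm for world [-15, -10, 0] [-15.9   8.5  -0.6]
z-axis [-0.021  0.09  -0.996] tool shift mm for world [0, -15, 0] [-1.4 14.9 -1.4]
```

>>> carry_out:
  series:
    - [[-3,12,-0.5],0]
    - [[-16,10,-0.3],0]
    - [[-16,10,-0.3],0]
    - [[-16,10,-0.3],0]

```text
clock: 8.73
position: [0.5651, -0.1034, 0.0199]
ee_rot: [-0.045, 0.998, 0.046, -0.002]
contact_force: [3.7, 4.1, 5.1]
width: 0.0496
```

```bash
python3 - <<'E'
from h import *
plan((0.485,-0.148,0.0215),6,step=20); shift([-15,-10,0])
E
```

```text
now [ 0.5651 -0.1034  0.0199] yaw 5.29 tilt 5.18 F [3.7 4.1 5.1] w 49.6 t 8.7333
[[[-16.8, 7.4, -0.3], -0.1], [[-16.8, 7.4, -0.3], -0.2], [[-16.8, 7.3, -0.4], -0.1], [[-16.8, 7.3, -0.3], -0.2], [[-16.8, 7.2, -0.3], -0.1]]
z-axis [-0.009  0.09  -0.996] tool shift mm for world [-15, -10, 0] [-15.9   8.5  -0.8]
```

>>> carry_out:
  series:
    - [[-17,7,-0.8],0]
    - [[-17,7,-0.8],0]
    - [[-17,7,-0.8],0]
    - [[-17,7,-0.8],0]
    - [[-8,3,-0.3],0]
    - [[0,0,0],0]

```text
clock: 9.23
position: [0.4915, -0.148, 0.0205]
ee_rot: [-0.044, 0.998, 0.043, 0.002]
contact_force: [-0.0, 1.9, 0.7]
width: 0.0494
```

```bash
python3 - <<'E'
from h import *
import pickle
plan((0.485,-0.148,0.0215),6,step=20)
s=manip.get_image("scene");t=manip.get_image("top");pickle.dump((s,t),open("g7.pkl","wb"))
a=cv2.resize(s["frame"][220:340,260:420],(800,600),interpolation=cv2.INTER_CUBIC)
cv2.imwrite("pics/s7.png",a)
E
```

```text
now [ 0.4915 -0.148   0.0205] yaw 4.93 tilt 5.01 F [-0.   1.9  0.7] w 49.4 t 9.2333
[[[-6.5, -0.6, -1.0], -1.1]]
```

View pics/s7.png

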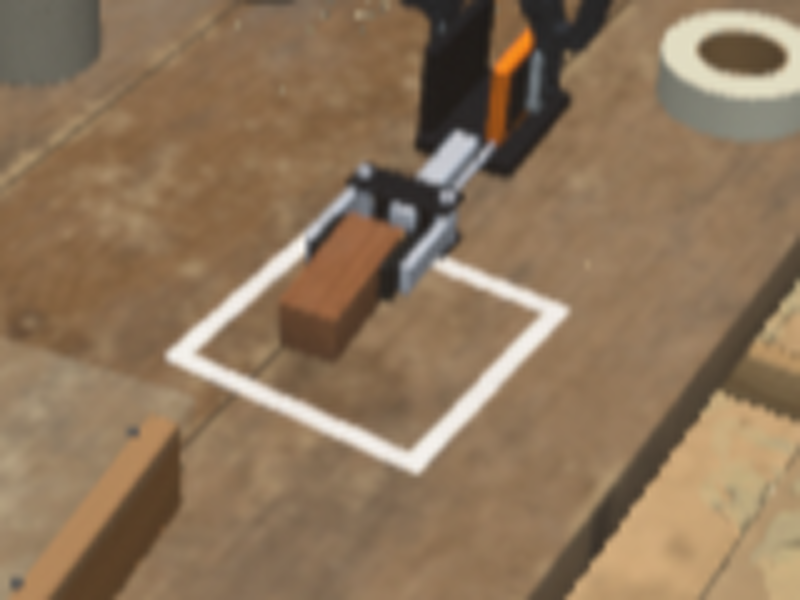

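The block is still held, with its top face's corners at (282,295), (337,318), (403,235) and (347,212). It sits in the upper part of the square, whose corners are (172,355), (415,468), (568,311) and roughly (325,235). I'll work out the correction.

```bash
python3 - <<'E'
from h import *
import pickle
s,t=pickle.load(open("g7.pkl","rb"))
S=lambda u,v:(260+u/5-.4,220+v/5-.4)
np.set_printoptions(precision=4,suppress=True)
P=np.array([onz(s,S(*u),.03) for u in((282,295),(337,318),(403,235),(347,212))]);print(P,"centre",P.mean(0))
print("sq",onz(s,S(172,355),0),onz(s,S(415,468),0),onz(s,S(568,311),0), "mid LR",(onz(s,S(172,355),0)+onz(s,S(568,311),0))/2)
d=np.array([.452,.050,0])-P.mean(0);d[2]=0;shift(list(d*1e3))
E
```

```text
[[0.4841 0.0797 0.03  ]
 [0.4515 0.0804 0.03  ]
 [0.4582 0.0037 0.03  ]
 [0.4931 0.0021 0.03  ]] centre [0.4717 0.0415 0.03  ]
sq [0.5251 0.1184 0.    ] [0.3809 0.1245 0.    ] [ 0.3732 -0.0207  0.    ] mid LR [0.4491 0.0488 0.    ]
z-axis [-0.001  0.087 -0.996] tool shift mm for world [np.float64(-19.748302813802244), np.float64(8.515877470251468), np.float64(0.0)] [-18.9 -10.2   0.8]
```

>>> carry_out:
  series:
    - [[-10,-4,0.5],0]
    - [[-10,-4,0.5],0]
    - [[0,0,0],0]

```text
clock: 9.58
position: [0.4743, -0.1433, 0.0202]
ee_rot: [-0.041, 0.998, 0.045, 0.005]
contact_force: [-3.0, -0.2, 2.9]
width: 0.0497
```

>>> carry_out:
  series:
    - [[0,0,0],0]
    - [[0,0,0],0]
    - [[0,0,0],0]
    - [[0,0,0],0]
  fingers: 61
  squeeze: 20

```text
clock: 9.92
position: [0.4714, -0.1408, 0.0189]
ee_rot: [-0.042, 0.998, 0.045, 0.002]
contact_force: [-0.4, -2.0, 2.3]
width: 0.0605
```

>>> carry_out:
  series:
    - [[0,0,0],0]
    - [[0,0,0],0]
    - [[0,0,0],0]
    - [[0,0,0],0]
    - [[0,0,0],0]
    - [[0,0,0],0]
  fingers: 85

```text
clock: 10.42
position: [0.4705, -0.1393, 0.0183]
ee_rot: [-0.044, 0.998, 0.045, 0.001]
contact_force: [-0.5, 0.6, -0.0]
width: 0.0848
```

```bash
python3 - <<'E'
from h import *
plan((0.485,-0.148,0.0215),6,step=20);shift([0,0,30])
s,w=wcap("w8")
f=w["frame"].astype(int);m=((f[...,2]>180)&(f[...,2]-f[...,0]>110)).astype(np.uint8)
c=max(cv2.findContours(m,0,2)[0],key=cv2.contourArea);print("orange",cv2.boundingRect(c))
g=cv2.cvtColor(w["frame"],cv2.COLOR_BGR2GRAY)[330];print(g[180:460:4])
E
```

```text
now [ 0.4705 -0.1393  0.0183] yaw 5.19 tilt 5.07 F [-0.5  0.6 -0. ] w 84.8 t 10.4167
[[[13.6, 10.0, -3.2], -0.8]]
z-axis [-0.003  0.088 -0.996] tool shift mm for world [0, 0, 30] [  0.2  -2.6 -29.9]
orange (218, 256, 42, 176)
[ 53 130 128 128  45  33  32  31  66 159 156 172 195 204 208 210 202 189
 133 104 105 103 101  68  72  71  71  71  74  71  74  74  75  75  71  74
  74  74  73  73  70  77  73  73  73  41  24  22  21  22  25  31  51  66
  68  65  66  59  51  59  28  30  25  37 132 129 130  69  38  62]
```

>>> carry_out:
  series:
    - [[0,-1.5,-15],0]
    - [[0,-2,-20],0]
    - [[0,-2.5,-30],0]
    - [[0,-2.5,-30],0]
    - [[0,-2.5,-30],0]
    - [[0,8,-30],0]
    - [[0,20,-10],0]
    - [[0,0,0],0]

```text
clock: 11.13
position: [0.4705, -0.1699, 0.1869]
ee_rot: [-0.046, 0.998, 0.046, -0.003]
contact_force: [0.6, -0.0, 0.2]
width: 0.0852
```

```bash
python3 - <<'E'
from h import *
import pickle
plan((0.485,-0.148,0.0215),6,step=20)
s=manip.get_image("scene");t=manip.get_image("top");pickle.dump((s,t),open("g9.pkl","wb"))
wcap("w9")
a=cv2.resize(s["frame"][220:330,260:420],(800,550),interpolation=cv2.INTER_CUBIC)
cv2.imwrite("pics/s9.png",a)
E
```

```text
now [ 0.4705 -0.1699  0.1869] yaw 5.29 tilt 5.26 F [ 0.6 -0.   0.2] w 85.2 t 11.1333
[[[1.8, -2.3, 18.4], -0.1], [[1.9, -2.2, 18.4], -0.1], [[1.8, -2.3, 18.3], -0.0], [[1.9, -2.3, 18.4], -0.1], [[1.8, -2.2, 18.4], -0.1], [[1.8, -2.3, 18.4], -0.1], [[1.9, -2.2, 18.4], -0.1], [[1.9, -2.3, 18.4], -0.0], [[1.8, -2.2, 18.3], -0.1]]
```

I've reached the picture limit, so I'll check with masks instead: the block's pose, and the gap to the jaws.

```bash
python3 - <<'E'
from h import *
import pickle
np.set_printoptions(precision=4,suppress=True,linewidth=250)
s,t=pickle.load(open("g9.pkl","rb"));sp,_=pickle.load(open("g7.pkl","rb"))
def top(im):
    h=cv2.cvtColor(im["frame"],cv2.COLOR_BGR2HSV); m=cv2.inRange(h,(4,125,70),(13,255,175)); m[:240]=0;m[310:]=0;m[:,:290]=0;m[:,360:]=0
    c=max(cv2.findContours(m,0,2)[0],key=cv2.contourArea);r=cv2.minAreaRect(c);return r,cv2.contourArea(c)
for im in(sp,s):
    r,a=top(im);print(r,a,"z.03:",onz(im,r[0],.03),"z.015",onz(im,r[0],.015))
ws=pickle.load(open("w9.pkl","rb"));w=ws[1];f=w["frame"];h=cv2.cvtColor(f,cv2.COLOR_BGR2HSV)
m=cv2.inRange(h,(3,125,60),(13,255,180));m[300:]=0
for c in sorted(cv2.findContours(m,0,2)[0],key=cv2.contourArea)[-3:]:
    r=cv2.minAreaRect(c);print("wrist blob",cv2.contourArea(c),r);b=np.array([wonz(*ws,p,.03) for p in cv2.boxPoints(r)]);print(b[:,:2].tolist(),"ctr",b.mean(0))
g=cv2.cvtColor(f,cv2.COLOR_BGR2GRAY)
mo=cv2.inRange(h,(8,200,150),(22,255,255))
c=max(cv2.findContours(mo,0,2)[0],key=cv2.contourArea);print("orange",cv2.minAreaRect(c),cv2.boundingRect(c))
# profile across the pads, in steps along the reacher
for Y in (-.0,.01,.02):
    print(Y,[tuple(int(v) for v in f[int(p[1]),int(p[0])]) for p in []])
lower=(m>0).any(1).nonzero()[0];r0=lower.max()-8;print("row",r0,g[r0,200:440:4])
for q in(6,20): print("row",r0-q,g[r0-q,200:440:4])
E
```

```text
((327.45947265625, 276.25677490234375), (15.693431854248047, 30.108139038085938), 35.53767776489258) 356.0 z.03: [0.465  0.0561 0.03  ] z.015 [0.4748 0.0396 0.015 ]
((332.60137939453125, 282.85809326171875), (15.925926208496094, 30.456880569458008), 35.53767776489258) 376.0 z.03: [0.4405 0.0718 0.03  ] z.015 [0.4498 0.0556 0.015 ]
wrist blob 0.0 ((568.0, 0.0), (0.0, 0.0), 0.0)
[[0.6981489292934111, 0.10462848224747488], [0.6981489292934111, 0.10462848224747488], [0.6981489292934111, 0.10462848224747488], [0.6981489292934111, 0.10462848224747488]] ctr [0.6981 0.1046 0.03  ]
wrist blob 150.0 ((295.32159423828125, 205.55718994140625), (98.41239929199219, 9.683738708496094), 84.75286102294922)
[[0.4379476822051189, -0.09923280557314873], [0.4457509650776019, -0.09784807524372613], [0.4603932858785837, -0.1794176572042854], [0.45226503239120497, -0.18098063342141685]] ctr [ 0.4491 -0.1394  0.03  ]
wrist blob 258.5 ((583.0009155273438, 15.521697998046875), (32.056671142578125, 25.063278198242188), 87.51044464111328)
[[0.700613705473329, 0.10553489560965658], [0.7377338932197579, 0.12203383403820865], [0.7364581492937347, 0.08206407021947988], [0.700323360769005, 0.06782269375117035]] ctr [0.7188 0.0944 0.03  ]Traceback (most recent call last):
  File "<stdin>", line 16, in <module>
ValueError: max() iterable argument is empty
```

```bash
python3 - <<'E'
from h import *
import pickle
from scipy.optimize import fsolve
s,w=pickle.load(open("w9.pkl","rb"));f=cv2.GaussianBlur(w["frame"],(3,3),0)
K=np.array(w["K"]);M=np.array(w["mount"]);q=s["ee_rot"];Q=R.from_quat([q[1],q[2],q[3],q[0]]).as_matrix()
def wp(P):
    c=M[:3,:3].T@(Q.T@(np.array(P)-s["position"])-M[:3,3]);th=np.arctan2(np.hypot(c[0],c[1]),c[2]);n=np.hypot(c[0],c[1])
    return K[0,2]+K[0,0]*th*c[0]/n,K[1,2]+K[0,0]*th*c[1]/n
a=np.radians(95.2);u=np.array([np.cos(a),np.sin(a)]);v=np.array([-u[1],u[0]])
O=np.array([.4705,-.1393])+.005*u+.0016*v
for X in(.125,.172,.182):
    print(X)
    for y in range(-54,55,4):
        P=O+X*u+y/1e3*v;p=wp([*P,.028]);
        if 0<=p[0]<640 and 0<=p[1]<480: print((y,*[int(k) for k in f[int(p[1]),int(p[0])]]),end=" ")
    print()
# plate tops: orange outline
h=cv2.cvtColor(w["frame"],cv2.COLOR_BGR2HSV);mo=cv2.inRange(h,(8,200,200),(22,255,255))
c=max(cv2.findContours(mo,0,2)[0],key=cv2.contourArea);b=cv2.boxPoints(cv2.minAreaRect(c));print("orange",[wonz(s,w,p,.066)[:2].round(4).tolist() for p in b])
E
```

```text
0.125
(-54, 164, 175, 188) (-50, 100, 120, 139) (-46, 101, 121, 140) (-42, 104, 124, 145) (-38, 107, 128, 148) (-34, 121, 143, 163) (-30, 180, 173, 173) (-26, 205, 198, 199) (-22, 159, 152, 153) (-18, 85, 80, 79) (-14, 85, 79, 79) (-10, 85, 79, 79) (-6, 84, 78, 77) (-2, 84, 78, 78) (2, 83, 78, 77) (6, 83, 78, 77) (10, 83, 77, 77) (14, 82, 77, 76) (18, 127, 120, 121) (22, 203, 197, 197) (26, 176, 169, 170) (30, 127, 137, 152) (34, 112, 134, 156) (38, 122, 143, 165) (42, 127, 146, 168) (46, 119, 139, 160) (50, 119, 140, 163) (54, 117, 139, 164) 
0.172
(-54, 101, 123, 147) (-50, 96, 119, 144) (-46, 133, 143, 158) (-42, 217, 211, 211) (-38, 108, 103, 101) (-34, 49, 50, 49) (-30, 67, 78, 90) (-26, 135, 160, 179) (-22, 128, 152, 172) (-18, 120, 143, 165) (-14, 95, 118, 153) (-10, 100, 128, 172) (-6, 98, 124, 167) (-2, 99, 127, 171) (2, 103, 131, 175) (6, 92, 120, 164) (10, 98, 127, 171) (14, 92, 121, 167) (18, 105, 128, 158) (22, 121, 143, 167) (26, 109, 132, 154) (30, 48, 48, 48) (34, 58, 57, 56) (38, 217, 211, 211) (42, 148, 154, 167) (46, 125, 146, 168) (50, 122, 144, 166) (54, 119, 140, 163) 
0.182
Traceback (most recent call last):
ValueError: max() iterable argument is empty
```

The profile across the jaws shows block from -16 to +17 mm, bare bench on both sides, and pads about 31 mm out. The jaws are fully open and clear of the block, so I'm handing in.

```bash
python3 - <<'E'
from rig import manip
print(manip.sign_off())
E
```

```text
the job is handed in; nothing more can be done
None
```

The block is out of the riser and on the taped square, and the job is handed in (about 11 s of the 45 s used). `sign_off` gives no verdict, so the final result is unconfirmed.

**What I did:** I slid the reacher into the gap with its jaws open and squeezed the plates to 46 N, which by your formula presses the block with about 13–14 N per jaw. I drew the block out and across to the square, let go, and lifted the gripper clear.

**Last checks, from image measurements:**
- **Block:** its centre is about (0.447, 0.057), roughly 9 mm from the square's centre. Its outline is unchanged from when it was held, so it appears to be lying flat.
- **Jaws:** in the wrist view there is bare bench, about 13 mm, between the block and each jaw pad. That fits a fully open trigger.
- **Reacher:** its head lines up with where it should be when standing on its base.

**What didn't go to plan:**
- The tool lifted the reacher about 5 mm at the first grasp, and I pressed it back down onto the bench.
- The tool tilted to about 5° during the pull, and its downward push peaked at 21.5 N until I eased it.
- The last look used colour and brightness measurements only, because the picture limit was reached. Two of those failed: the colour masks for the block and the orange plate found nothing usable in the last wrist picture.
- I did not measure the bystanders' positions at the end. The path was planned clear of them, and nothing in the pictures looked moved.

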